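# Twist the weighing pan off the kitchen scale with the tea ball in it

## Robot

A 6-joint arm with a two-finger parallel gripper is mounted at the origin on a cart in front of the work surface, level with it; the furniture and walls round the work are solid. World frame = base frame: x ahead of the robot, y to its left, z up, the work surface at z = 0. Lengths are in mm, angles in rad, forces in N, time in s.
With the tool pointing down it reaches from about 150 to 775 mm from the base axis. Payload 6.1 kg.
Tool frame: the origin (TCP) lies on the centre line of the jaws, within the pads' length; the fingertips stand robot.tcp_to_tips ahead of it and the grasp point (between the pads) lies 8 mm behind it (robot.tcp_to_tips is the distance from the TCP to the fingertips, in mm); z points along the fingers, y is the line along which they close (so a half turn about z gives the same grasp; the last joint's range is limited). The gripper opens to 85 mm and grips with 20 to 120 N. Pads are 22 mm wide; open, the fingers measure 114 mm over their backs; the gripper's body (76 mm by 85 mm) begins 54 mm behind the grasp point. The pads swing forward as they close: fully open they stand 13 mm farther back than shut.
Start: joints at [1.147, 0.126, -0.04, 1.405, 0, 1.571], TCP at [215.886, 478.541, 242.295] pointing down, gripper open.
Joint ranges: [-2.72, 2.72], [-0.95, 1.95], [-1.27, 1.35], [-1.78, 2.02], [-1.46, 1.47], [-3.14, 3.14]. Speed limits (rad/s): [2.39, 2.39, 3.01, 3.14, 3.14, 3.14].

## Interface

Orientations are given as a rotation vector (axis times angle).
In Python, from bench import robot, read_camera, calibration, job, spotter gives the robot as it stands. The module is installed in compiled form; this text tells all that it offers.
- The arm moves only by the tool drive_tool, never from a script. Its argument "targets" is a list of rows, each a list of 7 numbers: the shift along the world's x, y, z normalised to -1 to 1, where 1 is 0.02 m, then the turn, a rotation vector about the world's x, y, z normalised to -1 to 1, where 1 is 0.1 rad, then the closure, from -1 (fully open) to 1 (shut). In form: [[dx, dy, dz, wx, wy, wz, claw], ...]. A call has 1 to 20 rows; each row shifts and turns the commanded pose from where the row before left it; what a row does not reach is not made up. A row lasts 1/12 s, in which the tool goes at most 41.7 mm and 7.16 degrees, less where a joint would pass 70% of its speed; a pose out of reach is approached as far as the arm can. A call with a number of a shift or a turn outside -1 to 1 is refused whole. A call with a gripper value outside its range is refused whole. The fingers move at their own pace and stop on an object; the grip force is fixed at half the most. Time passes only in rows, so rows that do not move let the fingers close. It gives the time, the measured TCP pose, the force, the opening and the grip force at its end, in the units of the state.
- robot.sense(): the state, without advancing time (a new reading comes with each control period).
- read_camera(name): name is "side" or "top"; returns the picture (420x560x3 uint8, blue, green, red); there is no depth.
- calibration(name): a dict with "camera_matrix" (3x3 intrinsics, pixels), "k1" (the pictures are not rectified: a ray, as slopes to the right and down, at radius r is drawn at 1 + k1 r^2 times it, then the intrinsics apply), "extrinsics" (4x4, takes a point from camera to world coordinates). Camera axes: x right, y up, looking along -z (the intrinsics and any distortion apply to the point x, -y, -z); pixel columns grow to the right and rows downward; lengths in mm; the calibration is good to about 2 mm. A picture is of the moment at which its call begins. calibration takes no time and is no camera call.
- job.hand_in(): hands the job in; it is judged then, once.
Trained networks look in the newest picture that a camera, given by its name, has taken for a name from the list of things; names that differ only in an ending like _2 or _b are one class to them, and where a whole thing is asked for, a point or a joint stands for the part that bears it (a point fixed in the world has none). Each returns a list of dicts, best first, with "score" (0 to 1); they miss things now and then, are a little off and sometimes report something else, mostly with a low value. They report only what shows in the picture. A call takes as long as a camera call. They do not tell look-alikes from the thing itself.
- spotter.find_in(name, camera): "rect" ([left, top, right, bottom] in pixels, round what is visible of it).
- spotter.masks_of(name, camera): "pixels" (420x560 bool, what is visible of it) and "rect" ([left, top, right, bottom] in pixels, round what is visible of it).
- spotter.place_of(name, camera): "at" ([column, row] in pixels: a listed point, or the origin of a listed thing).
The state is a dict: "t": time; "qpos": joint angles; "joint_velocities": joint speeds; "effort": joint torques, N m; "position": TCP position; "tool_rot": TCP orientation; "wrist_force": force on the tool from outside, world axes, zero at the start; "wrist_torque": the same for the moment, N m; "opening": opening from 0.0 (shut) to 1.0 (fully open); "gripper_force": force on a finger pad.
Only numpy, scipy, OpenCV 4.12 (cv2) and the standard library are available. Lean on these libraries where they do the work, as an engineer would, in place of code of your own. Each camera call takes 0.05 s, during which the arm holds its last target. There are 200 camera calls.

## Task

The tea in the steel infuser ball has been weighed, so take the weighing pan off the kitchen scale with the ball lying in it: hold the pan by its side handle, turn it a quarter turn anticlockwise (seen from above) on the scale to free its twist lock, and only then lift it straight up, without forcing it. Finish while still holding the pan, level and still, about 10 cm above where it sat, with the ball resting in the middle of it, so that I can take the ball from you. Do not touch the ball, keep it in the middle of the pan all the way, and leave everything else where it stands.

Things in the scene. Friction and masses are not known exactly. Their poses are not given: they have to be found in the camera images.
- scale: White kitchen scale with an aluminium top, 132 wide (its y) x 153 deep (its x, from -103 to +50), top plate 42 mm above the worktop; it stands firm and does not move. Origin on the worktop, on the axis of the round socket; x points to its back, z up; the sloping front with the black display is on -x.
- socket (a point): Centre of the scale's socket, on the top plate (axes as the scale): a collar 93 mm across, 14.5 mm high, with two overhanging hooks inside, centred on +x and -x, each 114 degrees wide, and gaps on +y and -y. The pan's lugs lie under the hooks while locked and lift out through the gaps. Stops end the turn at about 7 degrees before locked and 101 after.
- pan: Loose round steel weighing pan, 121 mm across, 200 g, black side handle along its +y. Origin at the centre of its underside, z up. Seated: origin 42 mm above the worktop. Locked: its axes agree with the scale's within 3 degrees (handle to the scale's left, +y). Turned 90 degrees anticlockwise (handle over the display, scale's -x) it is free; it lifts out from about 68 degrees on.
- pan_grip (a point): Centre of the black handle: a bar 14 mm thick (across, horizontally), 20 mm high, 60 mm long (radially, from 63 to 123 mm off the pan's axis). This point is 93 mm from the axis and 32 mm above the pan's origin; grip it from above across its 14 mm. Axes as the pan.
- pan_middle (a point): Middle of the pan's inner floor, on its axis, 24 mm above its origin; the dish slopes up by 9 degrees from 8 to 38 mm off the axis, then by 22 degrees to the rim, 37 mm above the origin. Below is a 54 mm hub with two lugs on the pan's +x and -x (12 mm wide, 6 mm high, 37.5 mm from the axis) in the socket with 2 mm of play. Only friction resists the turn.
- infuser: Steel tea infuser ball, 44 mm across, 50 g, lying loose in the middle of the pan. Origin at its centre.
- steel_mug: Brushed steel beaker, 74 mm across, 96 mm high, standing loose at the worktop's front edge, left; bystander. Origin at the centre of its underside.
- jar: Clear jar with a dark lid, 60 mm across, 80 mm high, loose, in the same row; bystander. Origin at the centre of its underside.
- spice: Spice jar, 45 mm across, 106 mm high, loose, in the same row; bystander. Origin at the centre of its underside.
- shaker: Salt shaker, 44 mm across, 90 mm high, loose, at the right; bystander. Origin at the centre of its underside.
Mind the look-alikes: they are no part of the job. There is more than one size of the infuser; the one meant has the size given above.

How it is judged (in metres and radians):
On the way:
1. the pan, still seated in the scale's socket, has been turned far enough for its lugs to stand in the gaps (65 degrees or more), held by the robot, level, with the ball in its middle (angle between the x axis of pan and the x axis of scale, either way round above 1.13 rad and z of pan in the frame of scale below 0.052 m and horizontal distance between pan and scale below 0.012 m and angle between pan's own z axis and vertical below 0.14 rad and contact force between the fingers and pan above 1 N and horizontal distance between infuser and pan_middle below 0.018 m), for 0.1 s.
At the end, for the whole second after the job is handed in: The robot's fingers hold the pan, still (below 2 cm/s) and level within 7 degrees, 5 to 18 cm above where it sat and within 6 cm of the scale's axis, touching nothing of the scale; the infuser ball rests in it, at rest and within 18 mm of its middle, not touched by the robot (contact force between the fingers and pan above 1 N and contact force between pan and scale below 0.1 N and z of pan in the frame of scale between 0.092 and 0.222 m and horizontal distance between pan and scale below 0.06 m and angle between pan's own z axis and vertical below 0.12 rad and linear speed of pan below 0.02 m/s and angular speed of pan below 0.15 rad/s and contact force between infuser and pan above 0.1 N and contact force between infuser and the arm below 0.1 N and horizontal distance between infuser and pan_middle below 0.018 m and distance between infuser and pan_middle below 0.032 m and linear speed of infuser below 0.03 m/s); the arm keeps its last pose, push and grip.
It fails at once if the ball leaves the middle of the pan (more than 3 cm off) (horizontal distance between infuser and pan_middle above 0.03 m).
It fails at once if the pan is tipped by more than 15 degrees (angle between pan's own z axis and vertical above 0.26 rad).
It fails at once if the robot touches the ball (contact force between the arm and infuser above 0.5 N).
It fails at once if the lock is forced (more than 60 N between pan and scale) (contact force between pan and scale above 60 N).
It fails at once if a bystander is shifted by more than 3 cm (distance of any of steel_mug, jar, spice, shaker from where it was at the start of the episode above 0.03 m).
It also fails if it takes over 45 s, if anything falls off the work surface, if the arm or the gripper's body presses on something with over 40 N, if the wrist force passes 120 N, or if a joint passes its speed limit or range.

## Working session

There is one attempt and no reset: what is moved stays moved. The work goes in short steps, Python scripts to look and compute and a tool call to move; the robot and the scene stay as the last step left them, time stands still between calls to the robot, and variables do not carry over. Pictures are saved under pics/ and viewed, at most 10 in all, crops included, and the job is handed in when it is done.

Besides the shell and the picture viewer there is one more tool, called after "Emit:" in YAML: its name, and indented under it one key for each argument. drive_tool: Moves the arm, as the interface text tells. Its arguments: {"type":"object","properties":{"targets":{"type":"array"}},"required":["targets"]}

```bash
mkdir -p pics
cat > h.py <<'E'
import numpy as np, cv2
from bench import robot, read_camera, calibration, job, spotter
def ray(cam,uv):
    c=calibration(cam);K=np.array(c["camera_matrix"]);k=c["k1"];T=np.array(c["extrinsics"])
    d=np.linalg.inv(K)@np.array([uv[0],uv[1],1.]);d=d[:2]/d[2];u=d.copy()
    for _ in range(30): u=d/(1+k*(u@u))
    return T[:3,3],T[:3,:3]@np.array([u[0],-u[1],-1.])
def atz(cam,uv,z):
    o,d=ray(cam,uv);return o+d*(z-o[2])/d[2]
def tri(a,b):
    (o1,d1),(o2,d2)=ray("top",a),ray("side",b)
    s=np.linalg.lstsq(np.c_[d1,-d2],o2-o1,rcond=None)[0]
    p,q=o1+d1*s[0],o2+d2*s[1];return (p+q)/2,np.linalg.norm(p-q)
def proj(cam,p):
    c=calibration(cam);T=np.linalg.inv(np.array(c["extrinsics"]));q=T[:3,:3]@p+T[:3,3]
    u=np.array([q[0],-q[1]])/-q[2];u=u*(1+c["k1"]*(u@u));return (np.array(c["camera_matrix"])@[*u,1])[:2]
E
python3 - <<'E'
from h import *
np.set_printoptions(precision=1,suppress=True)
for cam in("top","side"):
    im=read_camera(cam);cv2.imwrite(f"pics/{cam}0.png",im)
    for n in("socket","pan","pan_grip","pan_middle","infuser","scale"):
        print(cam,n,[(np.round(r["at"],1).tolist(),round(r["score"],2)) for r in spotter.place_of(n,cam)[:4]])
    print(np.array(calibration(cam)["extrinsics"])[:3,3])
s=robot.sense();print(s,robot.tcp_to_tips)
E
```

```text
top socket []
top pan [([323.2, 185.4], 0.9)]
top pan_grip [([289.6, 197.5], 0.93)]
top pan_middle [([324.0, 181.1], 0.88)]
top infuser [([323.3, 182.5], 0.72), ([254.8, 196.6], 0.55)]
top scale []
[ 402.3   85.8 1074.3]
side socket [([245.7, 203.3], 0.58)]
side pan [([246.4, 203.4], 0.68)]
side pan_grip [([258.1, 212.1], 0.64)]
side pan_middle [([244.0, 194.4], 0.97)]
side infuser [([255.0, 245.1], 0.7), ([246.3, 188.7], 0.49)]
side scale [([246.9, 210.6], 0.93)]
[ 446.3 1056.2  794.3]
{'t': 0.7, 'qpos': array([ 1.1,  0.1, -0. ,  1.4,  0. ,  1.6]), 'joint_velocities': array([ 0., -0.,  0., -0.,  0., -0.]), 'effort': array([ -0. , -43.6,  35.3,   0. ,  -0. ,  -0. ]), 'position': array([215.9, 478.5, 242.3]), 'tool_rot': array([0.7, 3.1, 0. ]), 'wrist_force': array([ 0.3,  0.2, -0. ]), 'wrist_torque': array([ 0., -0., -0.]), 'gripper_force': 0.0, 'opening': 0.9984236176555659} 11.0
```

View pics/top0.png

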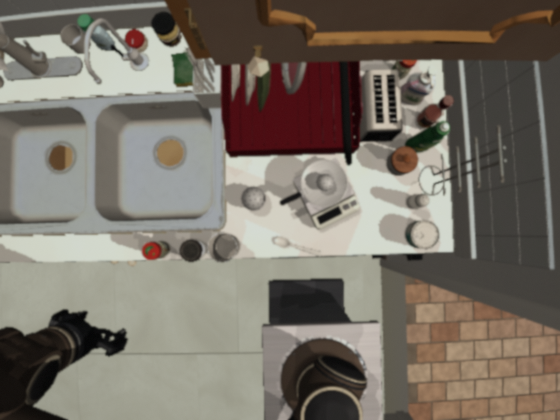

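View pics/side0.png

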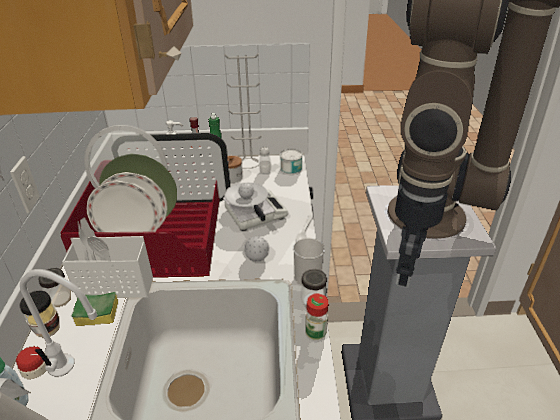

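Run:
```python
from h import *
np.set_printoptions(precision=1,suppress=True)
print("grip",tri((289.6,197.5),(258.1,212.1)),atz("top",(289.6,197.5),74),atz("side",(258.1,212.1),74))
print("mid",tri((324,181.1),(244,194.4)),atz("top",(324,181.1),66),atz("side",(244,194.4),66))
print("pan",tri((323.2,185.4),(246.4,203.4)),atz("top",(323.2,185.4),42),atz("side",(246.4,203.4),42))
print("scale",atz("side",(246.9,210.6),0))
print("ball",tri((323.3,182.5),(246.3,188.7)))
```

```text
grip (array([486.1,  73.6,  74.9]), np.float64(3.7249773217963558)) [488.   73.5  74. ] [484.2  72.7  74. ]
mid (array([526.1, -14.8,  73.1]), np.float64(2.4996674631274236)) [528.2 -15.5  66. ] [525.6 -25.1  66. ]
pan (array([520. , -15.5,  41.3]), np.float64(0.25887207723183286)) [520.  -15.5  42. ] [519.8 -14.5  42. ]
scale [521.2 -37.3   0. ]
ball (array([519.1, -10.7,  94.9]), np.float64(4.110007518665541))
```

Top view: the pan is at about (323,183), its handle points left-down to (283,200) and the display is at (333,212). The larger look-alike ball is at (254,197). Scale yaw is about 22°. I'll refine the pan's axis and yaw from the masks.

```bash
cat > fit.py <<'E'
from h import *
from scipy.optimize import minimize
def shape(cam,x,y,a,z0,S=8):
    t=np.linspace(0,2*np.pi,60)
    R=np.array([[np.cos(a),-np.sin(a)],[np.sin(a),np.cos(a)]])
    def P(L): 
        L=np.array(L,float);w=np.c_[L[:,:2]@R.T+[x,y],L[:,2]+z0]
        return cv2.convexHull(np.int32(np.round([proj(cam,p)*S for p in w])))
    m=np.zeros((420*S//1,560*S),np.uint8)
    return P
def fit(z0=42,x0=(522,-15,.38)):
    t=np.linspace(0,2*np.pi,72)
    disc=[(60.5*np.cos(u),60.5*np.sin(u),37) for u in t]
    bot=[(38*np.cos(u),38*np.sin(u),24) for u in t]
    ball=[(22*np.cos(u),22*np.sin(u),46) for u in t]
    bar=[(sx,sy,sz) for sx in(-7,7) for sy in(58,123) for sz in(22,42)]
    S=6;M={}
    for cam in("top","side"):
        read_camera(cam);r=spotter.masks_of("pan",cam)
        if r:
            m=r[0]["pixels"].astype(np.float32);b=np.int32(r[0]["rect"]);print(cam,r[0]["score"],b)
            M[cam]=m
    def model(cam,q):
        x,y,a=q;c,s=np.cos(a),np.sin(a);b=np.array(proj(cam,np.array([522,-15,60.])))-40
        m=np.zeros((80*S,80*S),np.uint8);b=np.floor(b)
        for L in(disc+bot,bar):
            w=[(x+c*p[0]-s*p[1],y+s*p[0]+c*p[1],z0+p[2]) for p in L]
            pts=np.array([(proj(cam,np.array(p))-b+.5)*S for p in w])
            cv2.fillConvexPoly(m,cv2.convexHull(np.int32(np.round(pts*16))),1,shift=4)
        return cv2.resize(m.astype(np.float32),(80,80),interpolation=cv2.INTER_AREA),b.astype(int)
    def cost(q,cams):
        e=0
        for cam in cams:
            m,b=model(cam,q);g=M[cam][b[1]:b[1]+80,b[0]:b[0]+80]
            # ball hides the middle: fill holes by ignoring pixels near it
            bx,by=proj(cam,np.array([q[0],q[1],z0+46.]))-b
            Y,X=np.mgrid[:80,:80];w=np.hypot(X-bx,Y-by)>11
            e+=(w*abs(m-g)).sum()/g.sum()
        return e
    for cams in [["top"],["side"],["top","side"]]:
        if all(c in M for c in cams):
            r=minimize(cost,x0,args=(cams,),method="Nelder-Mead",options=dict(initial_simplex=[x0,(x0[0]+6,x0[1],x0[2]),(x0[0],x0[1]+6,x0[2]),(x0[0],x0[1],x0[2]+.1)],xatol=.05,fatol=1e-4))
            print(cams,np.round(r.x,2),round(np.degrees(r.x[2]),1),round(r.fun,3))
    return r.x
if __name__=="__main__":
    q=fit()
    im=cv2.imread("pics/top0.png");b=im[140:250,230:380];b=cv2.resize(b,None,fx=5,fy=5,interpolation=cv2.INTER_CUBIC)
    t=np.linspace(0,2*np.pi,60);R=lambda p,z:tuple(int(v) for v in (proj("top",np.array([q[0]+np.cos(q[2])*p[0]-np.sin(q[2])*p[1],q[1]+np.sin(q[2])*p[0]+np.cos(q[2])*p[1],z]))-[230,140]+.5)*5)
    for u in t: cv2.circle(b,R((60.5*np.cos(u),60.5*np.sin(u)),79),1,(0,0,255),-1)
    for p in [(-103,-66),(-103,66),(50,-66),(50,66)]: cv2.circle(b,R(p,42 if p[0]>0 else 20),3,(255,0,0),-1)
    for p in [(0,63),(0,123),(0,93)]: cv2.circle(b,R(p,84),2,(0,255,0),-1)
    cv2.imwrite("pics/fit0.png",b)
E
sed -i '/^def shape/,/return P$/d' fit.py; python3 fit.py
```

```text
top 0.65 [283 161 346 205]
side 0.86 [223 185 267 218]Traceback (most recent call last):
  File "fit.py", line 38, in <module>
    q=fit()
  File "fit.py", line 34, in fit
    r=minimize(cost,x0,args=(cams,),method="Nelder-Mead",options=dict(initial_simplex=[x0,(x0[0]+6,x0[1],x0[2]),(x0[0],x0[1]+6,x0[2]),(x0[0],x0[1],x0[2]+.1)],xatol=.05,fatol=1e-4))
    res = _minimize_neldermead(fun, x0, args, callback, bounds=bounds,
                               **options)
    fxr = func(xr)
    fx = function(np.copy(x), *(wrapper_args + args))
  File "fit.py", line 26, in cost
    m,b=model(cam,q);g=M[cam][b[1]:b[1]+80,b[0]:b[0]+80]
        ~~~~~^^^^^^^
  File "fit.py", line 20, in model
    pts=np.array([(proj(cam,np.array(p))-b+.5)*S for p in w])
                   ~~~~^^^^^^^^^^^^^^^^^
  File "h.py", line 15, in proj
    c=calibration(cam);T=np.linalg.inv(np.array(c["extrinsics"]));q=T[:3,:3]@p+T[:3,3]
ValueError: time passes only in moves, steps and waits
```

```bash
sed -i 's/^def ray/import functools\ncalibration=functools.lru_cache(calibration)\ndef ray/' h.py; python3 fit.py
```

```text
top 0.62 [281 159 347 206]
side 0.56 [225 183 267 219]
['top'] [ 5.2239e+02 -1.3070e+01  4.2000e-01] 23.9 0.054
['side'] [ 5.168e+02 -6.250e+00  4.100e-01] 23.2 0.11
['top', 'side'] [ 5.2148e+02 -1.1770e+01  4.2000e-01] 24.0 0.249
```

View pics/fit0.png

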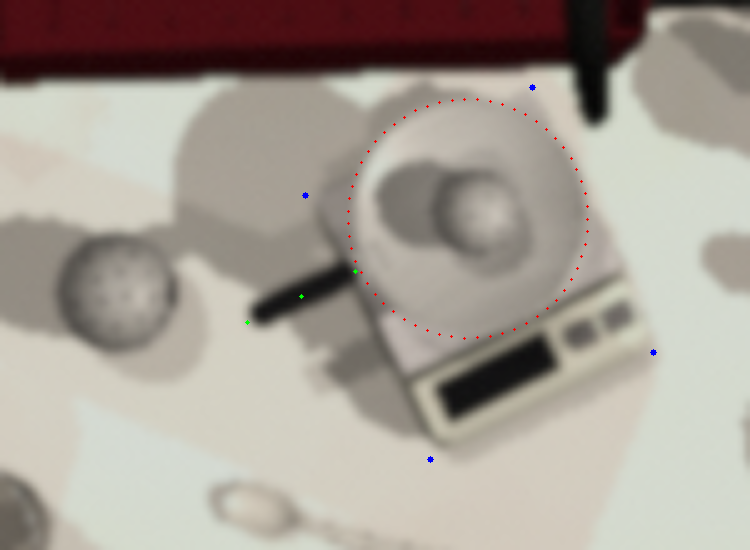

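The fit agrees to within a couple of mm: the handle is at crop (258,313)–(350,272) and the ball at (478,215). I'll cross-check the axis using the rim edges and the ball.

Run:
```python
from h import *
from scipy.optimize import minimize
np.set_printoptions(precision=1,suppress=True)
im=cv2.imread("pics/top0.png");g=cv2.GaussianBlur(cv2.cvtColor(im,6).astype(np.float32),(0,0),.7)
def edge(c,r,z,cam="top"):
    t=np.linspace(0,2*np.pi,120,endpoint=False);v=[]
    for dr in(-3,3):
        p=np.array([proj(cam,np.array([c[0]+(r+dr)*np.cos(u),c[1]+(r+dr)*np.sin(u),z])) for u in t],np.float32)
        v.append(cv2.remap(g,p[:,0],p[:,1],cv2.INTER_LINEAR).ravel())
    return abs(v[1]-v[0]).clip(0,40).mean()
best=sorted(((edge((x,y),60.5,79),x,y) for x in np.arange(512,533,1) for y in np.arange(-26,-2,1)),reverse=True)[:8];print(best)
print("ball px",atz("top",(325.1,182.5),88))
for k in range(3):
    for cam in("top","side"):
        read_camera(cam)
        for n,z in(("pan",42),("pan_middle",66),("pan_grip",74),("infuser",88),("socket",42)):
            for r in spotter.place_of(n,cam)[:2]: print(cam,n,round(r["score"],2),atz(cam,r["at"],z)[:2])
# handle by dark pixels
c=im.max(2);Y,X=np.nonzero(c<60);k=(X>278)&(X<301)&(Y>190)&(Y<207)
P=np.array([atz("top",(x,y),82)[:2] for x,y in zip(X[k],Y[k])]);m=P.mean(0);d=np.linalg.svd(P-m)[2][0]
print("handle",len(P),m,d,np.degrees(np.arctan2(d[1],d[0])),(P-m)@d@[0]*0 if 0 else (np.ptp((P-m)@d)))
```

```text
[(np.float32(23.191439), np.int64(520), np.int64(-15)), (np.float32(23.116488), np.int64(519), np.int64(-15)), (np.float32(23.056217), np.int64(520), np.int64(-14)), (np.float32(23.043648), np.int64(522), np.int64(-14)), (np.float32(22.968864), np.int64(521), np.int64(-14)), (np.float32(22.968699), np.int64(521), np.int64(-15)), (np.float32(22.9513), np.int64(518), np.int64(-15)), (np.float32(22.898664), np.int64(519), np.int64(-14))]
ball px [521.9 -16.   88. ]
top pan 0.85 [519.2 -14.1]
top pan 0.73 [484.9  68.1]
top pan_middle 0.59 [526.5 -13.4]
top pan_grip 0.59 [492.3  73.4]
top infuser 0.76 [496.1 161.5]
top infuser 0.65 [525.8 -12.8]
side pan 0.95 [514.  -11.3]
side pan_middle 0.78 [517.7 -28.3]
side pan_grip 0.81 [481.1  61.9]
side infuser 0.63 [486.2 229.6]
side infuser 0.55 [528.5 -16.7]
side socket 0.92 [517.5 -15.4]
top pan 0.94 [528.6 -10. ]
top pan_middle 0.71 [523.3 -18.9]
top pan_grip 0.57 [487.5  72.3]
top infuser 0.71 [495.1 161.5]
top infuser 0.47 [518.7 -15.3]
side pan 0.8 [518.9   3.7]
side pan 0.52 [364.3 300.4]
side pan_middle 0.76 [519.1  -8.8]
side pan_grip 0.73 [479.7  72.9]
side pan_grip 0.72 [ 472.7 -135.3]
side infuser 0.75 [490.6 233.7]
side infuser 0.6 [521.   -0.8]
side socket 0.75 [520.  -22.5]
top pan 0.78 [529.9  -9.5]
top pan_middle 0.95 [528.4 -17.3]
top pan_grip 0.59 [487.8  74.3]
top infuser 0.82 [499.4 165.9]
top infuser 0.77 [521.8 -10.2]
side pan 0.87 [510.8  -9.7]
side pan_middle 0.87 [518.3 -17.7]
side pan_grip 0.74 [471.5  61.9]
side pan_grip 0.67 [370.4 321.7]
side infuser 0.83 [486.6 221.5]
side infuser 0.64 [520.  -30.7]
side socket 0.98 [514.1 -15.7]
handle 81 [486.1  70.9] [ 0.4 -0.9] -66.85820314485424 52.694701976385176
```

Run:
```python
from h import *
from scipy.spatial.transform import Rotation as R
s=robot.sense();m=R.from_rotvec(s["tool_rot"]).as_matrix();y=m[:,1]
print(s["t"],s["position"],m.round(3),np.degrees(np.arctan2(y[1],y[0])),s["qpos"])
```

```text
2.9 [215.88390885 478.53254997 242.30960345] [[-0.912  0.411  0.   ]
 [ 0.411  0.912  0.   ]
 [ 0.     0.    -1.   ]] 65.71733114664742 [ 1.14699255e+00  1.25755523e-01 -3.96180495e-02  1.40539181e+00
  8.17539892e-06  1.57080507e+00]
```

Emit:
drive_tool:
  targets:
    - [0.67,-1,0,0,0,-0.37,-1]
    - [0.67,-1,0,0,0,-0.37,-1]
    - [0.67,-1,0,0,0,-0.37,-1]
    - [0.67,-1,0,0,0,-0.37,-1]
    - [0.67,-1,0,0,0,-0.37,-1]
    - [0.67,-1,0,0,0,-0.37,-1]
    - [0.67,-1,0,0,0,-0.37,-1]
    - [0.67,-1,0,0,0,-0.37,-1]
    - [0.67,-1,0,0,0,-0.37,-1]
    - [0.67,-1,0,0,0,-0.37,-1]
    - [0.67,-1,0,0,0,-0.37,-1]
    - [0.67,-1,0,0,0,-0.37,-1]
    - [0.67,-1,0,0,0,-0.37,-1]
    - [0.67,-1,0,0,0,-0.37,-1]
    - [0.67,-1,0,0,0,-0.37,-1]
    - [0.67,-1,0,0,0,-0.37,-1]
    - [0.67,-1,0,0,0,-0.37,-1]
    - [0.67,-1,0,0,0,-0.37,-1]
    - [0.67,-1,0,0,0,-0.37,-1]
    - [0,0,0,0,0,0,-1]

```text
t: 4.57
position: [472.2, 96.0, 242.0]
tool_rot: [1.684, 2.651, -0.001]
wrist_force: [-0.7, -0.1, 0.2]
opening: 0.999
gripper_force: 0.0
```

Emit:
drive_tool:
  targets:
    - [0.33,-0.63,0,0,0,-0.18,-1]
    - [0.33,-0.62,-0.6,0,0,-0.18,-1]
    - [0,0,-1,0,0,0,-1]
    - [0,0,-1,0,0,0,-1]
    - [0,0,-1,0,0,0,-1]
    - [0,0,-1,0,0,0,-1]
    - [0,0,-1,0,0,0,-1]
    - [0,0,-0.5,0,0,0,-1]
    - [0,0,0,0,0,0,-1]
    - [0,0,0,0,0,0,-1]

```text
t: 5.4
position: [483.4, 73.8, 120.5]
tool_rot: [-1.724, -2.625, 0.001]
wrist_force: [0.1, -0.6, -0.3]
opening: 0.997
gripper_force: 0.0
```

Run:
```python
from h import *
a=cv2.resize(read_camera("top")[140:250,230:380],(600,440),interpolation=cv2.INTER_CUBIC)
cv2.imwrite("pics/a1.png",a)
b=cv2.resize(read_camera("side")[140:260,190:330],(700,600),interpolation=cv2.INTER_CUBIC)
cv2.imwrite("pics/b1.png",b);print(robot.sense()["qpos"])
```

```text
[ 1.51187846e-01  8.75454855e-02 -3.48858428e-01  1.13254334e+00
  2.51566773e-05  1.31371797e+00]
```

View pics/b1.png

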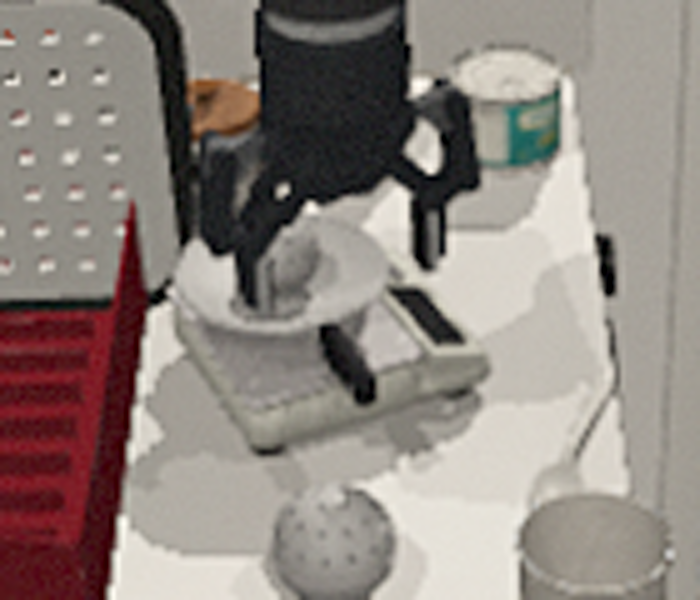

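The fingers straddle the handle at crop (345,360), clear of the rim, ball and rack. Going down.

Emit:
drive_tool:
  targets:
    - [0.1,-0.14,-0.5,0,0,0,-1]
    - [0,0,-0.6,0,0,0,-1]
    - [0,0,-0.6,0,0,0,-1]
    - [0,0,-0.6,0,0,0,-1]
    - [0,0,-0.35,0,0,0,-1]
    - [0,0,0,0,0,0,-1]
    - [0,0,0,0,0,0,-1]

```text
t: 6.08
position: [485.8, 70.6, 67.3]
tool_rot: [-1.725, -2.625, 0.0]
wrist_force: [0.3, -0.9, -0.1]
opening: 1.003
gripper_force: 0.0
```

Emit:
drive_tool:
  targets:
    - [0,0,0,0,0,0,0]
    - [0,0,0,0,0,0,0.3]
    - [0,0,0,0,0,0,0.4]
    - [0,0,0,0,0,0,0.45]
    - [0,0,0,0,0,0,0.5]
    - [0,0,0,0,0,0,0.55]
    - [0,0,0,0,0,0,0.6]
    - [0,0,0,0,0,0,0.65]
    - [0,0,0,0,0,0,0.7]
    - [0,0,0,0,0,0,0.75]
    - [0,0,0,0,0,0,0.8]
    - [0,0,0,0,0,0,1]
    - [0,0,0,0,0,0,1]
    - [0,0,0,0,0,0,1]

```text
t: 7.25
position: [485.7, 70.8, 67.3]
tool_rot: [-1.725, -2.625, -0.0]
wrist_force: [-0.6, -0.0, 1.9]
opening: 0.151
gripper_force: 59.2
```

```bash
cat > st.py <<'E'
from h import *
s=robot.sense()
for k in("t","position","tool_rot","wrist_force","wrist_torque","opening","gripper_force","qpos"): print(k,np.round(s[k],3))
E
python3 st.py
```

```text
t 7.25
position [485.666  70.8    67.346]
tool_rot [-1.725 -2.625 -0.   ]
wrist_force [-0.567 -0.048  1.914]
wrist_torque [ 0.084  0.178 -0.04 ]
opening 0.151
gripper_force 59.198
qpos [ 0.145  0.124 -0.433  1.014  0.     1.307]
```

```bash
cat > arc.py <<'E'
import sys,json,numpy as np
# px py cx cy  step_deg n
px,py,cx,cy,st,n=map(float,sys.argv[1:]);p=np.array([px,py]);c=np.array([cx,cy]);r=p-c;acc=np.zeros(3);o=[]
for i in range(1,int(n)+1):
    a=np.radians(st*i);q=np.array([np.cos(a)*r[0]-np.sin(a)*r[1],np.sin(a)*r[0]+np.cos(a)*r[1]])-r
    d=np.round(np.array([q[0]/20,q[1]/20,a/.1])-acc,2);acc+=d
    o.append([*(float(round(v,2)) for v in d)])
print(o)
E
python3 arc.py 485.7 70.8 521 -14.5 1.5 8
```

```text
[[-0.11, -0.05, 0.26], [-0.11, -0.05, 0.26], [-0.11, -0.05, 0.27], [-0.11, -0.06, 0.26], [-0.1, -0.06, 0.26], [-0.11, -0.06, 0.26], [-0.1, -0.06, 0.26], [-0.1, -0.07, 0.26]]
```

Emit:
drive_tool:
  targets:
    - [-0.11,-0.05,0,0,0,0.26,1]
    - [-0.11,-0.05,0,0,0,0.26,1]
    - [-0.11,-0.05,0,0,0,0.27,1]
    - [-0.11,-0.06,0,0,0,0.26,1]
    - [-0.1,-0.06,0,0,0,0.26,1]
    - [-0.11,-0.06,0,0,0,0.26,1]
    - [-0.1,-0.06,0,0,0,0.26,1]
    - [-0.1,-0.07,0,0,0,0.26,1]
    - [0,0,0,0,0,0,1]

```text
t: 8.0
position: [468.8, 61.8, 67.5]
tool_rot: [1.441, 2.792, 0.001]
wrist_force: [1.0, 2.2, 0.7]
opening: 0.15
gripper_force: 59.2
```

```bash
python3 st.py
```

```text
t 8.0
position [468.789  61.773  67.46 ]
tool_rot [1.441e+00 2.792e+00 1.000e-03]
wrist_force [1.046 2.2   0.738]
wrist_torque [ 0.23  -0.037  0.116]
opening 0.15
gripper_force 59.195
qpos [ 1.310e-01  9.000e-02 -4.700e-01  1.009e+00  1.000e-03  1.083e+00]
```

```bash
python3 arc.py 468.7 61.7 521 -14.5 2 13
```

```text
[[-0.13, -0.09, 0.35], [-0.13, -0.1, 0.35], [-0.12, -0.1, 0.35], [-0.12, -0.11, 0.35], [-0.12, -0.11, 0.35], [-0.11, -0.12, 0.34], [-0.11, -0.12, 0.35], [-0.11, -0.12, 0.35], [-0.1, -0.12, 0.35], [-0.1, -0.13, 0.35], [-0.09, -0.14, 0.35], [-0.08, -0.13, 0.35], [-0.09, -0.14, 0.35]]
```

Emit:
drive_tool:
  targets:
    - [-0.13,-0.09,0,0,0,0.35,1]
    - [-0.13,-0.1,0,0,0,0.35,1]
    - [-0.12,-0.1,0,0,0,0.35,1]
    - [-0.12,-0.11,0,0,0,0.35,1]
    - [-0.12,-0.11,0,0,0,0.35,1]
    - [-0.11,-0.12,0,0,0,0.34,1]
    - [-0.11,-0.12,0,0,0,0.35,1]
    - [-0.11,-0.12,0,0,0,0.35,1]
    - [-0.1,-0.12,0,0,0,0.35,1]
    - [-0.1,-0.13,0,0,0,0.35,1]
    - [-0.09,-0.14,0,0,0,0.35,1]
    - [-0.08,-0.13,0,0,0,0.35,1]
    - [-0.09,-0.14,0,0,0,0.35,1]
    - [0,0,0,0,0,0,1]

```text
t: 9.17
position: [440.6, 30.9, 67.4]
tool_rot: [0.777, 3.044, 0.001]
wrist_force: [1.6, 1.4, 0.7]
opening: 0.156
gripper_force: 59.2
```

```bash
python3 st.py; python3 arc.py 440.5 30.7 521 -14.5 2 13
```

```text
t 9.167
position [440.566  30.889  67.399]
tool_rot [7.770e-01 3.044e+00 1.000e-03]
wrist_force [1.614 1.409 0.705]
wrist_torque [ 0.356 -0.039  0.123]
opening 0.156
gripper_force 59.237
qpos [ 0.07   0.033 -0.532  1.005  0.     0.569]
[[-0.08, -0.14, 0.35], [-0.07, -0.15, 0.35], [-0.06, -0.14, 0.35], [-0.07, -0.15, 0.35], [-0.05, -0.15, 0.35], [-0.05, -0.16, 0.34], [-0.05, -0.15, 0.35], [-0.04, -0.16, 0.35], [-0.03, -0.15, 0.35], [-0.03, -0.16, 0.35], [-0.02, -0.16, 0.35], [-0.02, -0.16, 0.35], [-0.01, -0.16, 0.35]]
```

Emit:
drive_tool:
  targets:
    - [-0.08,-0.14,0,0,0,0.35,1]
    - [-0.07,-0.15,0,0,0,0.35,1]
    - [-0.06,-0.14,0,0,0,0.35,1]
    - [-0.07,-0.15,0,0,0,0.35,1]
    - [-0.05,-0.15,0,0,0,0.35,1]
    - [-0.05,-0.16,0,0,0,0.34,1]
    - [-0.05,-0.15,0,0,0,0.35,1]
    - [-0.04,-0.16,0,0,0,0.35,1]
    - [-0.03,-0.15,0,0,0,0.35,1]
    - [-0.03,-0.16,0,0,0,0.35,1]
    - [-0.02,-0.16,0,0,0,0.35,1]
    - [-0.02,-0.16,0,0,0,0.35,1]
    - [-0.01,-0.16,0,0,0,0.35,1]
    - [0,0,0,0,0,0,1]

```text
t: 10.33
position: [428.9, -8.9, 67.3]
tool_rot: [-0.073, -3.141, -0.001]
wrist_force: [-0.5, 1.5, 1.7]
opening: 0.152
gripper_force: 59.4
```

```bash
python3 st.py; python3 arc.py 428.9 -9.2 521 -14.5 2 12
```

```text
t 10.333
position [428.906  -8.858  67.338]
tool_rot [-7.300e-02 -3.141e+00 -1.000e-03]
wrist_force [-0.504  1.505  1.737]
wrist_torque [0.347 0.073 0.162]
opening 0.152
gripper_force 59.375
qpos [-0.021  0.01  -0.556  1.005  0.     0.026]
[[-0.01, -0.16, 0.35], [0.0, -0.16, 0.35], [0.01, -0.16, 0.35], [0.01, -0.16, 0.35], [0.01, -0.16, 0.35], [0.03, -0.16, 0.34], [0.02, -0.16, 0.35], [0.04, -0.16, 0.35], [0.03, -0.16, 0.35], [0.05, -0.15, 0.35], [0.05, -0.15, 0.35], [0.05, -0.16, 0.35]]
```

Emit:
drive_tool:
  targets:
    - [-0.01,-0.16,0,0,0,0.35,1]
    - [0,-0.16,0,0,0,0.35,1]
    - [0.01,-0.16,0,0,0,0.35,1]
    - [0.01,-0.16,0,0,0,0.35,1]
    - [0.01,-0.16,0,0,0,0.35,1]
    - [0.03,-0.16,0,0,0,0.34,1]
    - [0.02,-0.16,0,0,0,0.35,1]
    - [0.04,-0.16,0,0,0,0.35,1]
    - [0.03,-0.16,0,0,0,0.35,1]
    - [0.05,-0.15,0,0,0,0.35,1]
    - [0.05,-0.15,0,0,0,0.35,1]
    - [0.05,-0.16,0,0,0,0.35,1]
    - [0,0,0,0,0,0,1]
    - [0,0,0,0,0,0,1]
    - [0,0,0,0,0,0,1]

```text
t: 11.58
position: [434.7, -46.7, 67.3]
tool_rot: [0.58, -3.087, -0.0]
wrist_force: [-1.3, 1.5, 1.3]
opening: 0.152
gripper_force: 59.5
```

```bash
python3 st.py
python3 - <<'E'
from h import *
a=cv2.resize(read_camera("top")[140:250,230:380],(600,440),interpolation=cv2.INTER_CUBIC)
b=cv2.resize(read_camera("side")[150:250,190:330],(600,429)[::1],interpolation=cv2.INTER_CUBIC)
c=np.hstack([cv2.resize(a,(400,293)),cv2.resize(b,(400,293))]);cv2.imwrite("pics/c2.png",c)
E
```

```text
t 11.583
position [434.66  -46.685  67.311]
tool_rot [ 0.58  -3.087 -0.   ]
wrist_force [-1.275  1.524  1.323]
wrist_torque [0.354 0.157 0.14 ]
opening 0.152
gripper_force 59.47
qpos [-0.107  0.025 -0.541  1.005 -0.    -0.479]
```

View pics/c2.png

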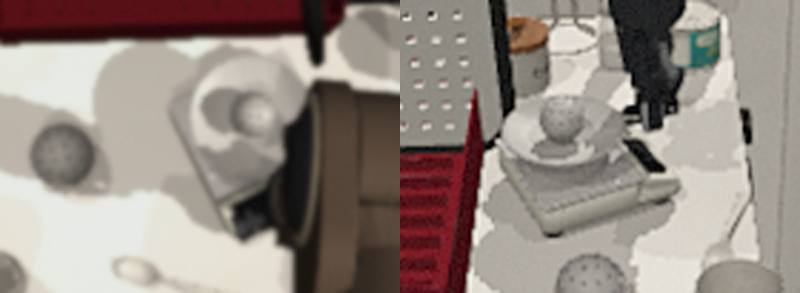

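The handle now lies over the display and the ball is central in the pan (side crop 562,118). I'll lift gently.

Emit:
drive_tool:
  targets:
    - [0,0,0.05,0,0,0,1]
    - [0,0,0.1,0,0,0,1]
    - [0,0,0.1,0,0,0,1]
    - [0,0,0.1,0,0,0,1]
    - [0,0,0.1,0,0,0,1]
    - [0,0,0.1,0,0,0,1]
    - [0,0,0,0,0,0,1]

```text
t: 12.27
position: [434.7, -47.0, 78.7]
tool_rot: [-0.583, 3.087, -0.001]
wrist_force: [0.3, 0.7, -1.3]
opening: 0.152
gripper_force: 58.7
```

```bash
python3 st.py
```

```text
t 12.267
position [434.698 -47.02   78.716]
tool_rot [-5.830e-01  3.087e+00 -1.000e-03]
wrist_force [ 0.331  0.659 -1.274]
wrist_torque [0.072 0.054 0.041]
opening 0.152
gripper_force 58.689
qpos [-0.107  0.017 -0.523  1.031 -0.    -0.481]
```

Carrying only the pan's weight (about 2.5 N), so the lock is free. Lifting on.

Emit:
drive_tool:
  targets:
    - [0,0,0.1,0,0,0,1]
    - [0,0,0.15,0,0,0,1]
    - [0,0,0.2,0,0,0,1]
    - [0,0,0.25,0,0,0,1]
    - [0,0,0.3,0,0,0,1]
    - [0,0,0.3,0,0,0,1]
    - [0,0,0.3,0,0,0,1]
    - [0,0,0.3,0,0,0,1]
    - [0,0,0.3,0,0,0,1]
    - [0,0,0.3,0,0,0,1]
    - [0,0,0.3,0,0,0,1]
    - [0,0,0.3,0,0,0,1]
    - [0,0,0.3,0,0,0,1]
    - [0,0,0.3,0,0,0,1]
    - [0,0,0.25,0,0,0,1]
    - [0,0,0.2,0,0,0,1]
    - [0,0,0.15,0,0,0,1]
    - [0,0,0.1,0,0,0,1]
    - [0,0,0.05,0,0,0,1]
    - [0,0,0,0,0,0,1]

```text
t: 13.93
position: [434.7, -46.9, 167.4]
tool_rot: [-0.583, 3.087, -0.0]
wrist_force: [0.0, 0.1, -2.4]
opening: 0.151
gripper_force: 58.7
```

Emit:
drive_tool:
  targets:
    - [0,0,0,0,0,0,1]
    - [0,0,0,0,0,0,1]
    - [0,0,0,0,0,0,1]
    - [0,0,0,0,0,0,1]
    - [0,0,0,0,0,0,1]
    - [0,0,0,0,0,0,1]
    - [0,0,0,0,0,0,1]
    - [0,0,0,0,0,0,1]
    - [0,0,0,0,0,0,1]
    - [0,0,0,0,0,0,1]
    - [0,0,0,0,0,0,1]
    - [0,0,0,0,0,0,1]

```text
t: 14.93
position: [434.7, -46.8, 167.3]
tool_rot: [-0.583, 3.087, -0.0]
wrist_force: [-0.1, -0.7, -2.4]
opening: 0.154
gripper_force: 58.7
```

```bash
python3 st.py
python3 - <<'E'
from h import *
a=cv2.resize(read_camera("top")[140:250,230:380],(400,293),interpolation=cv2.INTER_CUBIC)
b=cv2.resize(read_camera("side")[130:240,180:330],(400,293),interpolation=cv2.INTER_CUBIC)
cv2.imwrite("pics/c3.png",np.hstack([a,b]))
E
```

```text
t 14.933
position [434.701 -46.849 167.307]
tool_rot [-0.583  3.087 -0.   ]
wrist_force [-0.124 -0.697 -2.38 ]
wrist_torque [-0.073  0.21   0.015]
opening 0.154
gripper_force 58.653
qpos [-0.107 -0.028 -0.367  1.232 -0.    -0.481]
```

View pics/c3.png

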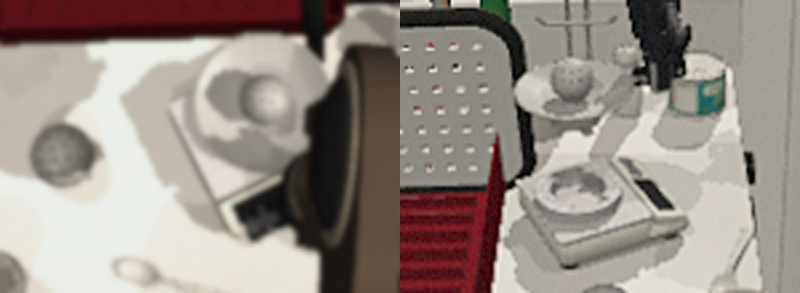

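The pan is about 10 cm up and looks level. The ball sits in its middle (side crop 570,80), the socket is empty, and everything is still. Handing in.

```bash
python3 -c "
from bench import job
print(job.hand_in())"
```

```text
the job is handed in; nothing more can be done
None
```

I turned the pan about 88° anticlockwise on the scale to free it, lifted it 10 cm, and handed the job in while holding it still, with the ball in its middle; it looked level, but I judged that by eye, and no verdict came back.

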